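Free the jammed lid of the domino box

ROBOT

A 6-joint arm with a two-finger parallel gripper is mounted at the origin on the work surface. World frame = base frame: x ahead of the robot, y to its left, z up, the work surface at z = 0. Lengths are in m, angles in rad, forces in N, time in s.
With the tool pointing down it reaches from about 0.3 to 1 m from the base axis. Payload 5.1 kg.
Tool frame: the origin (TCP) lies at the very end of the fingers, on their centre line; the grasp point (between the pads) lies 19 mm behind it; z points along the fingers, y is the line along which they close (so a half turn about z gives the same grasp; the last joint's range is limited). The gripper opens to 95 mm and grips with 3 to 60 N. Pads are 20 mm wide; open, the fingers measure 119 mm over their backs; the gripper's body (75 mm by 180 mm) begins 59 mm behind the grasp point.
Start: joints at [1.151, 0.124, 1.65, -0, 1.367, -0.083], TCP at [0.215, 0.613, 0.215] pointing down, gripper open.
Joint ranges: [-2.61, 2.61], [-1.02, 2.33], [0.03, 2.71], [-1.35, 4.49], [0.32, 2.68], [-2.91, 2.91]. Speed limits (rad/s): [2.57, 2.57, 3.14, 3.14, 3.14, 3.14].

INTERFACE

Orientations are given as a 3x3 rotation matrix whose columns are the frame's x, y, z axes.
In Python, from bench import telemetry, optics, job gives the robot as it stands.
- The arm moves only by the shell command python3 -m creep 'ROWS' [OPENING]. ROWS is JSON, a list of rows, each a list of 2 entries, a list of its own where there are three numbers: the shift along the world's x, y, z in mm, then the turn about the world's z in degrees. A call has 1 to 5 rows; each row is the pose to reach, as a shift and turn from the pose commanded when the call began; what a row does not reach only later rows make up. A row lasts 1/8 s, in which the tool goes at most 62.5 mm and 10.7 degrees, less where a joint would pass 70% of its speed; a pose out of reach is approached as far as the arm can. A call with a gripper value outside its range is refused whole. OPENING is the finger opening in mm, from 0 to 95.1, set as the call begins (- or left out, the last holds). The fingers move at their own pace and stop on an object; the grip force is fixed at half the most. Time passes only in rows, so rows that repeat a pose let the fingers close. It gives the time, the measured TCP pose, the force, the opening and the grip force at its end, in the units of the state.
- telemetry.get_state(): the state, without advancing time (a new reading comes with each control period).
- optics.snapshot(name): name is "side" or "top"; returns the picture (480x640x3 uint8, red, green, blue); there is no depth.
- optics.camera_params(name): a dict with "fx", "fy", "cx", "cy" (pixels), "dist" ([k1, k2, p1, p2, k3] as OpenCV has them; the pictures are not rectified), "R" (3x3) and "t" (3): a world point X has camera coordinates R X + t. Camera axes: x right, y down, z forward; pixel columns grow to the right and rows downward; lengths in m; the calibration is good to about 2 mm. A picture is of the moment at which its call begins. camera_params takes no time and is no camera call.
- job.sign_off(): hands the job in; it is judged then, once.
The state is a dict: "clock": time; "joints": joint angles; "joint_velocities": joint speeds; "joint_torque": joint torques, N m; "position": TCP position; "tcp_rot": TCP orientation; "force": force on the tool from outside, world axes, zero at the start; "moment": the same for the moment, N m; "opening": finger opening in m; "finger_force": force on a finger pad.
Only numpy, scipy, OpenCV 4.12 (cv2) and the standard library are available. Lean on these libraries where they do the work, as an engineer would, in place of code of your own. Each camera call takes 0.05 s, during which the arm holds its last target. There are 200 camera calls.

TASK

The lid is jammed on the domino box and lifting it just brings the box along, so first push the box fully home in the steel hold-down bracket, lid still on, and with the box held there pull the lid straight up off it. Set the lid gently, rim down and upright, in a clear spot on the rubber bar mat, touching neither the tumbler nor the jar. Then draw the open box out of the bracket, keep it level, and set it gently in the middle of the felt playing mat, squared up with the mat; leave the tumbler, the jar and the pack of cards where they are.

Things in the scene. Friction and masses are not known exactly. Their poses are not given: they have to be found in the camera images.
- box_mid (a point): Oak domino box (inner part), open-topped, full of dominoes, about 360 g. Plinth 92 (x) by 176 (y) by 10 mm thick; on it a tray 52 (x) by 124 mm (y), its top 72 mm above the plinth's underside. This point: on the centre line, 36 mm above the underside. x across the narrow side (grip the open tray across x by its outer walls), y along the long side, z up. Same when turned half round.
- tray_top (a point): Centre of the tray's top, 72 mm above the plinth's underside, hidden under the lid at first. A spring pad in each short (y) end of the tray, 36 to 54 mm above the underside, presses with about 5 N on the lid's inside. So the lid takes roughly 6 to 13 N of pull to slide off, more than the box weighs: the box can be carried or slid by its lid.
- lid_mid (a point): Oak lid (outer part): a plain box open at the bottom, 62 (x) by 136 (y) by 70 mm high outside, walls 3 mm, 170 g, down over the tray with its rim on the plinth (top 80 mm above the plinth's underside). This point: its centre, 35 mm above the rim. x across the narrow side (the way to grip it), y along the long side, z up. Clear of the tray once raised 62 mm.
- bracket: Dark steel hold-down bracket fixed to the counter: two side rails 20 mm high with ledges, and a 12 mm high back stop; open above and at its mouth (-x). Origin: on the counter, middle of the seat; x points from the mouth to the back stop. The plinth slides in flat, box y along bracket y, in a channel 184 mm wide. Stop face at x = +48 mm: the box is home with its centre at x = +2 mm.
- bracket_mouth (a point): Middle of the bracket's mouth, on the counter, 46 mm before the bracket's origin; same axes. From here to the back, a ledge on each rail reaches over the plinth's end: underside 14 mm, top 19 mm above the counter. The opening between the ledges is 150 mm, so the lid passes up between them. Before the mouth the rails flare out for 40 mm as a lead-in.
- felt: Felt playing mat fixed to the counter, 180 mm (x) by 230 mm (y) by 3 mm thick, flat and empty. Origin at its centre, on the counter.
- barmat: Black rubber bar mat fixed to the counter, 170 mm (x) by 280 mm (y) by 4 mm thick; a tumbler and a jar stand on it one behind the other and divide it into a left (+y) and a right (-y) part. Origin at its centre, on the counter. The lid fits with its long side along the mat's x beside them.
- tumbler: Steel tumbler standing on the bar mat, 56 mm across, 75 mm high. Origin: centre of its underside.
- jar: Glass jar with a lid standing on the bar mat, 52 mm across, 70 mm high. Origin: centre of its underside.
- cards: Pack of playing cards lying on the counter just in front of the felt mat (on its -x side), 65 by 92 by 20 mm. Origin: centre of its underside.
Mind the look-alikes: they are no part of the job. Leave any blue or purple look-alike of the part that bears box_mid alone.

How it is judged:
On the way, in this order (a step that is already met when the one before it is completed fails the run):
1. the box, lid still on, is home in the bracket (x of box_mid in the frame of bracket between -0.02 and 0.02 m and y of box_mid in the frame of bracket between -0.012 and 0.012 m and angle between the y axis of box_mid and the y axis of bracket, either way round below 0.12 rad and height (world z) of box_mid below 0.045 m and angle between box_mid's own z axis and vertical below 0.12 rad and z of lid_mid in the frame of box_mid below 0.014 m), for 0.1 s.
2. the lid is clear above the box while the box stays held in the bracket (x of box_mid in the frame of bracket between -0.02 and 0.02 m and y of box_mid in the frame of bracket between -0.012 and 0.012 m and angle between the y axis of box_mid and the y axis of bracket, either way round below 0.12 rad and height (world z) of box_mid below 0.045 m and angle between box_mid's own z axis and vertical below 0.12 rad and z of lid_mid in the frame of box_mid above 0.075 m), for 0.1 s.
3. the lid stands rim down on the bar mat, let go (x of lid_mid in the frame of barmat between -0.085 and 0.085 m and y of lid_mid in the frame of barmat between -0.14 and 0.14 m and height (world z) of lid_mid between 0.034 and 0.044 m and angle between lid_mid's own z axis and vertical below 0.06 rad and contact force between lid and the fingers below 0.05 N), for 0.2 s.
At the end, for the whole second after the job is handed in: The lid stands rim down and upright (within 0.06 rad) on the bar mat, its centre over the mat, and the open box stands flat on the felt mat, its centre within 40 mm of the mat's centre and its long side within 0.2 rad of the mat's; both are released and at rest (all of step 3 and horizontal distance between box_mid and felt below 0.04 m and angle between the y axis of box_mid and the y axis of felt, either way round below 0.2 rad and height (world z) of box_mid between 0.034 and 0.043 m and angle between box_mid's own z axis and vertical below 0.06 rad); the robot touches nothing.
It fails at once if the tumbler or the jar is moved by more than 15 mm, or the pack of cards by more than 20 mm (distance of any of tumbler, jar from where it was at the start of the episode above 0.015 m or distance of cards from where it was at the start of the episode above 0.02 m).
It fails at once if the lid or the box touches the tumbler or the jar (contact force between any of lid, box and tumbler above 0.3 N or contact force between any of lid, box and jar above 0.3 N).
It fails at once if the box tips by more than 0.5 rad (the dominoes would spill) (angle between box_mid's own z axis and vertical above 0.5 rad).
It fails at once if the lid is dropped or slammed down on the bar mat (faster than 0.4 m/s in its last 20 mm) (x of lid_mid in the frame of barmat between -0.085 and 0.085 m and y of lid_mid in the frame of barmat between -0.14 and 0.14 m and height (world z) of lid_mid below 0.06 m and linear speed of lid above 0.4 m/s).
It fails at once if the box is dropped or slammed down on the felt mat (faster than 0.4 m/s in its last 20 mm) (horizontal distance between box_mid and felt below 0.06 m and height (world z) of box_mid below 0.06 m and linear speed of box above 0.4 m/s).
It also fails if it takes over 72 s, if anything falls off the work surface, if the arm or the gripper's body presses on something with over 40 N, if the wrist force passes 120 N, or if a joint passes its speed limit or range.

## Working session

There is one attempt and no reset: what is moved stays moved. The work goes in short steps, Python scripts to look and compute and a shell command to move; the robot and the scene stay as the last step left them, time stands still between calls to the robot, and variables do not carry over. Pictures are saved under pics/ and viewed, at most 10 in all, crops included, and the job is handed in when it is done.

```bash
mkdir -p pics; ls; cat > h.py <<'E'
import numpy as np, cv2
from bench import telemetry, optics, job
def snap(n,f):
    im=optics.snapshot(n); cv2.imwrite('pics/'+f,im[:,:,::-1]); return im
def ray(n,px):
    c=optics.camera_params(n); K=np.array([[c['fx'],0,c['cx']],[0,c['fy'],c['cy']],[0,0,1.]])
    u=cv2.undistortPoints(np.array(px,float).reshape(-1,1,2),K,np.array(c['dist'],float)).reshape(-1,2)
    R=np.array(c['R']);t=np.array(c['t']).ravel()
    return -R.T@t, np.c_[u,np.ones(len(u))]@R
def plane(n,px,z):
    o,d=ray(n,px); return o+d*((z-o[2])/d[:,2])[:,None]
def proj(n,X):
    c=optics.camera_params(n); K=np.array([[c['fx'],0,c['cx']],[0,c['fy'],c['cy']],[0,0,1.]])
    return cv2.projectPoints(np.array(X,float).reshape(-1,3),cv2.Rodrigues(np.array(c['R'],float))[0],np.array(c['t'],float).ravel(),K,np.array(c['dist'],float))[0].reshape(-1,2)
E
python3 - <<'E'
from h import *
snap('top','top0.png');snap('side','side0.png')
for n in('top','side'):
    o,_=ray(n,[[320,240]]);print(n,o.round(3))
print({k:(np.round(v,3).tolist()) for k,v in telemetry.get_state().items() if k in('clock','position','tcp_rot','opening')})
E
```

```text
pics
top [0.246 0.012 1.474]
side [ 0.375 -0.636  0.664]
{'clock': 0.1, 'position': [0.215, 0.613, 0.214], 'tcp_rot': [[-0.944, 0.33, -0.001], [0.33, 0.944, -0.002], [0.0, -0.002, -1.0]], 'opening': 0.095}
```

View pics/top0.png

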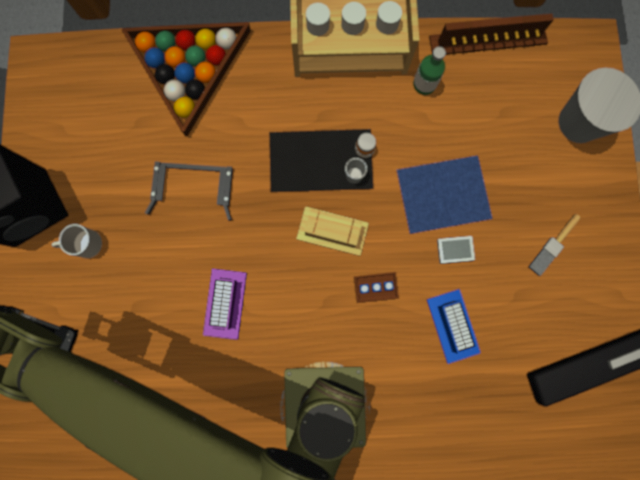

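View pics/side0.png

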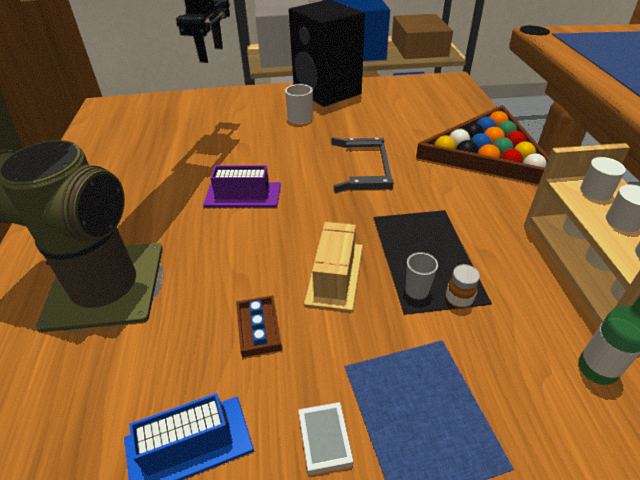

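The top view shows three candidates for the box: oak with lid (333,231), purple and open (225,304), and blue and open (454,326). The oak one fits, because it is the only one with a lid and the others are the excluded colours. The bracket is at (193,185) with its mouth facing down the image (-x), the bar mat at (321,160), the tumbler at (356,170), the jar at (367,144), the felt at (444,194) and the cards at (457,250).

```bash
cat > m.py <<'E'
from h import *
im=cv2.imread('pics/top0.png'); hsv=cv2.cvtColor(im,cv2.COLOR_BGR2HSV)
def rect(mask,box,z,name):
    x0,y0,x1,y1=box; m=np.zeros(mask.shape,np.uint8); m[y0:y1,x0:x1]=mask[y0:y1,x0:x1]
    cs,_=cv2.findContours(m,cv2.RETR_EXTERNAL,cv2.CHAIN_APPROX_NONE); c=max(cs,key=cv2.contourArea)
    P=plane('top',c.reshape(-1,2),z)[:,:2]*1000
    r=cv2.minAreaRect(P.astype(np.float32)); b=cv2.boxPoints(r)
    print(name,'centre',np.round(r[0],1),'size',np.round(r[1],1),'ang',round(r[2],1))
    return P
H,S,V=cv2.split(hsv)
rect(((H>95)&(H<130)&(S>80)).astype(np.uint8),(385,145,505,245),.003,'felt')
rect((V<45).astype(np.uint8),(258,120,385,202),.004,'barmat')
rect(((H>=17)&(H<35)&(S>70)&(V>90)).astype(np.uint8),(285,195,385,265),.01,'oak@plinth')
rect(((S<90)).astype(np.uint8),(430,228,485,270),.02,'cards')
print(hsv[222,320],hsv[231,302],hsv[215,250],hsv[185,160],hsv[167,195])
c=cv2.resize(im[195:265,285:385],None,fx=6,fy=6,interpolation=cv2.INTER_CUBIC)
d=cv2.resize(im[150:230,140:240],None,fx=4,fy=4,interpolation=cv2.INTER_CUBIC)
o=np.zeros((420+320,600,3),np.uint8);o[:420,:600]=c;o[420:,:400]=d
cv2.imwrite('pics/crop.png',cv2.resize(o,(486,600),interpolation=cv2.INTER_AREA))
cv2.imwrite('pics/cropA.png',c)
cv2.imwrite('pics/cropB.png',cv2.resize(im[150:230,140:240],None,fx=7,fy=7,interpolation=cv2.INTER_CUBIC))
E
python3 m.py
```

```text
felt centre [ 551.9 -340.6] size [174.  223.4] ang 8.8
barmat centre [654.7  -9. ] size [162.7 271.6] ang 0.2
oak@plinth centre [459.5 -34. ] size [179.9  96.6] ang 73.6
cards centre [ 398.5 -358.7] size [68.2 95.7] ang 3.3
[ 23 132 195] [ 26 123 195] [ 15 189 147] [40  9 83] [50 10 80]
```

View pics/cropA.png

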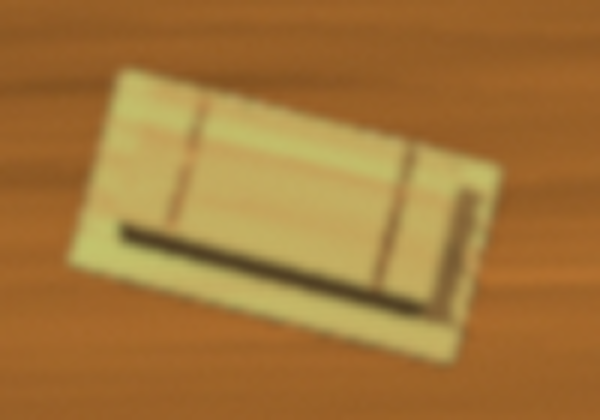

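View pics/cropB.png

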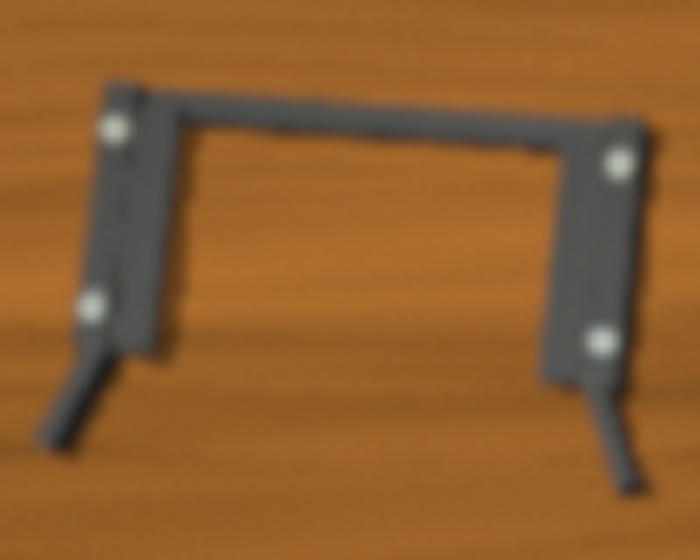

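The enlarged crop confirms the oak box: wide plinth with the lid on, corners near (305,207), (368,223), (361,255) and (297,239) in the full image. The bracket crop shows the ledges and the stop clearly.

```bash
python3 - <<'E'
from h import *
f=lambda p:np.array(p,float)/7+[140,150]-.43
L=plane('top',f([(155,352),(181,118),(547,378),(568,150)]),.019)[:,:2]*1000
O=plane('top',f([(108,85),(648,122),(78,345),(622,390)]),.02)[:,:2]*1000
B=plane('top',f([(190,124),(555,148)]),.012)[:,:2]*1000
print(L.round(1),'\nouter',O.round(1),'\nstop',B.round(1))
v=B[0]-B[1];print('yaw stop',np.degrees(np.arctan2(-v[0],v[1])))
for i,j in((1,0),(3,2)):
    v=L[i]-L[j];print('yaw ledge',np.degrees(np.arctan2(v[1],v[0])))
for n,a,b,z in(('tumbler top',(356,167),0,.075),('jar top',(366,141),0,.07)):print(n,plane('top',[a],z)*1000)
E
```

```text
[[555.  420.9]
 [647.1 411.9]
 [539.8 269.2]
 [628.9 260.8]] 
outer [[661.1 440.5]
 [638.7 229.7]
 [558.5 450.7]
 [534.  240.4]] 
stop [[646.5 410.2]
 [631.7 267.1]]
yaw stop -5.876507776182084
yaw ledge -5.610547590790025
yaw ledge -5.38263756966623
tumbler top [[613.82990548 -98.99511522  75.        ]]
jar top [[ 684.3698653 -128.4121096   70.       ]]
```

```bash
python3 -m creep '[[[60,-60,0],-10],[[110,-120,0],-20],[[150,-180,0],-30],[[190,-240,0],-40],[[245,-300,0],-50]]' 95; python3 -m creep '[[[0,-62,0],-10],[[0,-124,0],-20],[[0,-186,0],-30],[[0,-248,0],-37],[[0,-347,0],-37]]'; python3 -m creep '[[[0,0,0],0],[[0,0,0],0]]'; python3 -c "
from h import *
snap('top','top1.png');s=telemetry.get_state();print(s['position'],s['tcp_rot'],s['joints'],s['clock'])"
```

```text
clock: 0.72
position: [0.4125, 0.37, 0.2142]
tcp_rot: [[-0.348, 0.937, -0.0], [0.937, 0.348, -0.0], [-0.0, -0.0, -1.0]]
force: [1.0, 0.4, 0.2]
opening: 0.0953
finger_force: 0.0
clock: 1.35
position: [0.4114, 0.0596, 0.2144]
tcp_rot: [[0.281, 0.96, 0.0], [0.96, -0.281, -0.0], [-0.0, 0.0, -1.0]]
force: [1.3, -0.0, -0.3]
opening: 0.0948
finger_force: 0.0
clock: 1.6
position: [0.4119, 0.0614, 0.2144]
tcp_rot: [[0.282, 0.96, -0.0], [0.96, -0.282, 0.001], [0.0, -0.001, -1.0]]
force: [0.6, -0.3, -0.5]
opening: 0.0952
finger_force: 0.0
[0.41191226 0.06209929 0.21442102] [[ 2.79798751e-01  9.60058559e-01 -4.70958048e-04]
 [ 9.60058642e-01 -2.79798581e-01  3.97050064e-04]
 [ 2.49417919e-04 -5.63241456e-04 -9.99999810e-01]] [ 2.03156701e-02 -4.28133250e-01  2.13999666e+00  4.10587195e-04
  1.43019205e+00  3.03842456e-01] 1.65
```

```bash
python3 -m creep '[[[30,-50,0],0],[[48,-96,-40],0],[[48,-96,-90],0],[[48,-96,-120],0],[[48,-96,-120],0]]'; python3 -m creep '[[[0,0,-25],0],[[0,0,-45],0],[[0,0,-53],0],[[0,0,-53],0]]';  python3 -c "
from h import *
im=snap('side','s1.png');cv2.imwrite('pics/s1c.png',cv2.resize(im[180:340,220:440,::-1],None,fx=3,fy=3))"
```

```text
clock: 2.28
position: [0.4579, -0.0326, 0.0916]
tcp_rot: [[0.278, 0.961, -0.007], [0.961, -0.278, 0.001], [-0.0, -0.007, -1.0]]
force: [0.2, -0.2, 0.6]
opening: 0.0951
finger_force: 0.0
clock: 2.78
position: [0.4608, -0.0341, 0.0425]
tcp_rot: [[0.279, 0.96, 0.001], [0.96, -0.279, -0.0], [0.0, 0.001, -1.0]]
force: [0.1, -0.4, 1.1]
opening: 0.0955
finger_force: 0.0
```

View pics/s1c.png

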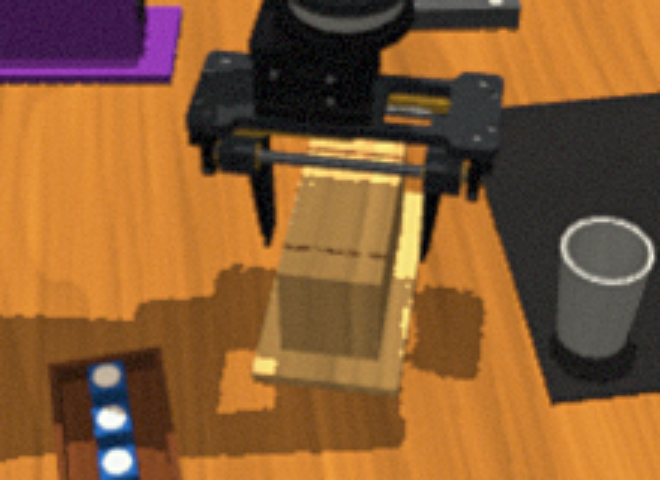

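The fingers straddle the lid (crop columns 265 and 430), roughly centred on it. Next I close, lift slightly and carry.

```bash
python3 -m creep '[[[0,0,0],0],[[0,0,0],0],[[0,0,0],0],[[0,0,0],0],[[0,0,0],0]]' 55; python3 -m creep '[[[0,0,8],0],[[0,0,16],0],[[0,0,24],0],[[0,0,32],0],[[0,0,32],0]]'; python3 -m creep '[[[-5,20,0],2],[[-10,55,0],4],[[-10,95,0],6],[[-8,135,0],8],[[-8,175,0],10.6]]';python3 -m creep '[[[0,40,0],0],[[0,80,0],0],[[0,120,0],0],[[0,160,0],0],[[0,190,0],0]]'; python3 -m creep '[[[0,20,0],0],[[0,22,0],0],[[0,22,0],0]]'; python3 -c "
from h import *
im=snap('top','t2.png');cv2.imwrite('pics/t2c.png',cv2.resize(im[140:270,130:290,::-1],None,fx=4.5,fy=4.5))
im=snap('side','s2.png')"
```

```text
clock: 3.45
position: [0.46, -0.0347, 0.0418]
tcp_rot: [[0.281, 0.96, -0.0], [0.96, -0.281, 0.0], [-0.0, -0.0, -1.0]]
force: [-1.3, 0.2, 1.7]
opening: 0.0616
finger_force: 30.0
clock: 4.08
position: [0.4608, -0.0348, 0.0747]
tcp_rot: [[0.281, 0.96, 0.002], [0.96, -0.281, -0.0], [0.0, 0.002, -1.0]]
force: [0.1, -0.8, -5.2]
opening: 0.0617
finger_force: 30.0
clock: 4.7
position: [0.4519, 0.1416, 0.0735]
tcp_rot: [[0.098, 0.995, 0.0], [0.995, -0.098, -0.0], [-0.0, 0.0, -1.0]]
force: [0.9, 0.2, -5.9]
opening: 0.0617
finger_force: 30.0
clock: 5.32
position: [0.4517, 0.3319, 0.0733]
tcp_rot: [[0.098, 0.995, -0.0], [0.995, -0.098, -0.0], [-0.0, -0.0, -1.0]]
force: [0.6, -0.8, -5.4]
opening: 0.062
finger_force: 30.0
clock: 5.7
position: [0.4519, 0.3516, 0.0733]
tcp_rot: [[0.099, 0.995, -0.001], [0.995, -0.099, -0.001], [-0.001, -0.001, -1.0]]
force: [0.3, 0.5, -5.6]
opening: 0.0621
finger_force: 30.0
```

View pics/s2.png

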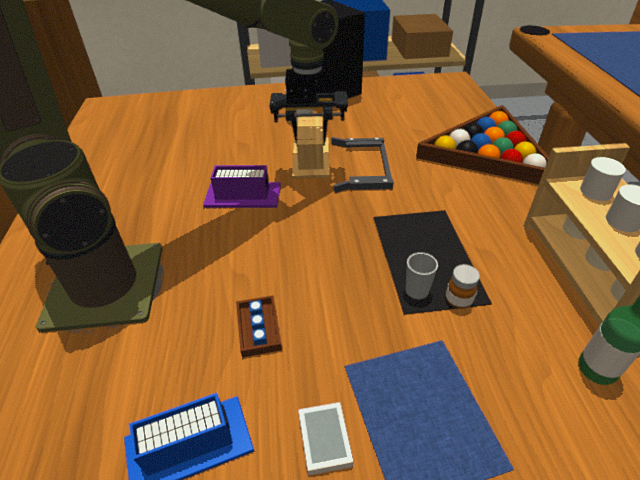

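```bash
python3 -m creep '[[[0,2,-12],0],[[0,2,-22],0],[[0,2,-28],0],[[0,2,-31],0],[[0,2,-31],0]]'; python3 -m creep '[[[12,-1,0],0],[[25,-2.4,0],0],[[38,-3.7,0],0],[[50,-4.9,0],0],[[60,-5.9,0],0]]';  python3 -m creep '[[[8,-0.8,0],0],[[16,-1.6,0],0],[[24,-2.4,0],0],[[32,-3.2,0],0],[[40,-4,0],0]]'; python3 -c "
from h import *
im=snap('top','t3.png');cv2.imwrite('pics/t3c.png',cv2.resize(im[140:270,130:290,::-1],None,fx=4.5,fy=4.5))"
```

```text
clock: 6.42
position: [0.4523, 0.3545, 0.0428]
tcp_rot: [[0.099, 0.995, 0.001], [0.995, -0.099, 0.0], [0.0, 0.001, -1.0]]
force: [-1.0, 0.3, -4.5]
opening: 0.0617
finger_force: 30.0
clock: 7.05
position: [0.5131, 0.3483, 0.0427]
tcp_rot: [[0.1, 0.995, -0.0], [0.995, -0.1, 0.0], [0.0, -0.0, -1.0]]
force: [-1.6, -0.1, -3.5]
opening: 0.0617
finger_force: 30.0
clock: 7.68
position: [0.5525, 0.3445, 0.0427]
tcp_rot: [[0.099, 0.995, -0.0], [0.995, -0.099, 0.0], [0.0, -0.0, -1.0]]
force: [-1.6, -0.6, -3.6]
opening: 0.062
finger_force: 30.0
```

View pics/t3c.png

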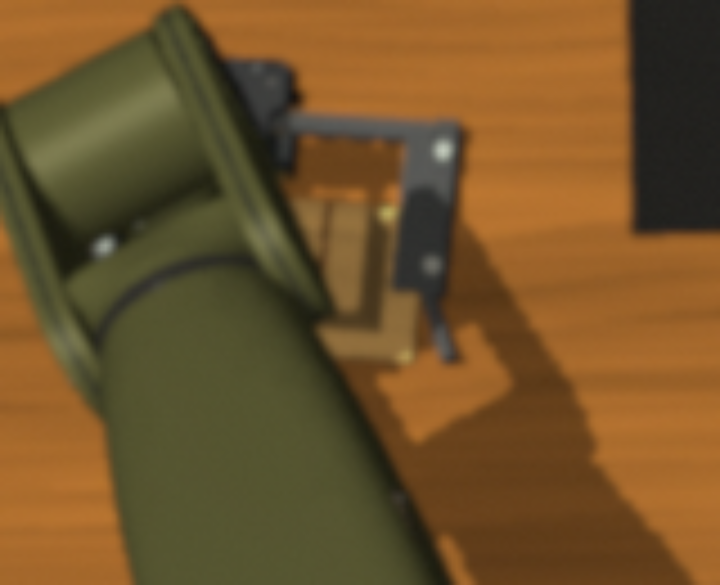

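The plinth has entered under the right ledge (crop 400,280) squarely, with low force. Next I push it home.

```bash
python3 -m creep '[[[8,-0.8,0],0],[[16,-1.6,0],0],[[24,-2.4,0],0],[[32,-3.2,0],0],[[36,-3.6,0],0]]'; python3 -m creep '[[[2,0,0],0],[[4,-0.4,0],0],[[6,-0.6,0],0],[[6,-0.6,0],0]]'
```

```text
clock: 8.35
position: [0.5886, 0.3407, 0.0426]
tcp_rot: [[0.1, 0.995, -0.0], [0.995, -0.1, 0.0], [-0.0, -0.0, -1.0]]
force: [-1.8, 0.3, -2.1]
opening: 0.0622
finger_force: 30.0
clock: 8.85
position: [0.5943, 0.3402, 0.0427]
tcp_rot: [[0.099, 0.995, 0.001], [0.995, -0.099, -0.0], [0.0, 0.001, -1.0]]
force: [-0.5, -0.0, -3.9]
opening: 0.0619
finger_force: 30.0
```

```bash
python3 -m creep '[[[1,0,0],0],[[2,-0.2,0],0],[[3,-0.3,0],0],[[3,-0.3,0],0]]'; python3 -m creep '[[[1,0,0],0],[[2,-0.2,0],0],[[3,-0.3,0],0],[[3,-0.3,0],0]]'
```

```text
clock: 9.35
position: [0.5961, 0.3401, 0.0425]
tcp_rot: [[0.1, 0.995, -0.002], [0.995, -0.1, -0.0], [-0.0, -0.002, -1.0]]
force: [-5.1, 1.1, -1.0]
opening: 0.0621
finger_force: 30.0
clock: 9.85
position: [0.5966, 0.34, 0.0427]
tcp_rot: [[0.101, 0.995, -0.008], [0.995, -0.101, -0.0], [-0.001, -0.008, -1.0]]
force: [-12.8, 0.8, 5.2]
opening: 0.0619
finger_force: 30.0
```

The force step shows contact with the stop, so the box is home. I ease off and pull the lid straight up.

```bash
python3 -m creep '[[[-3,0.3,0],0],[[-3,0.3,2],0],[[-3,0.3,4],0],[[-3,0.3,7],0],[[-3,0.3,10],0]]'; python3 -m creep '[[[0,0,6],0],[[0,0,12],0],[[0,0,20],0],[[0,0,28],0],[[0,0,36],0]]';python3 -m creep '[[[0,0,10],0],[[0,0,20],0],[[0,0,30],0],[[0,0,45],0],[[0,0,60],0]]'; python3 -c "
from h import *
im=snap('side','s4.png');cv2.imwrite('pics/s4c.png',cv2.resize(im[60:220,220:440,::-1],None,fx=3,fy=3))"
```

```text
clock: 10.48
position: [0.5963, 0.3396, 0.0519]
tcp_rot: [[0.1, 0.995, -0.002], [0.995, -0.1, -0.001], [-0.001, -0.002, -1.0]]
force: [-3.2, 0.4, -8.6]
opening: 0.0621
finger_force: 30.0
clock: 11.1
position: [0.5965, 0.3399, 0.089]
tcp_rot: [[0.099, 0.995, -0.001], [0.995, -0.099, -0.0], [-0.0, -0.001, -1.0]]
force: [-5.9, 0.7, -9.7]
opening: 0.0619
finger_force: 30.0
clock: 11.72
position: [0.5976, 0.34, 0.1504]
tcp_rot: [[0.099, 0.995, 0.002], [0.995, -0.099, 0.0], [0.001, 0.001, -1.0]]
force: [-0.4, 0.3, -1.6]
opening: 0.062
finger_force: 30.0
```

View pics/s4c.png

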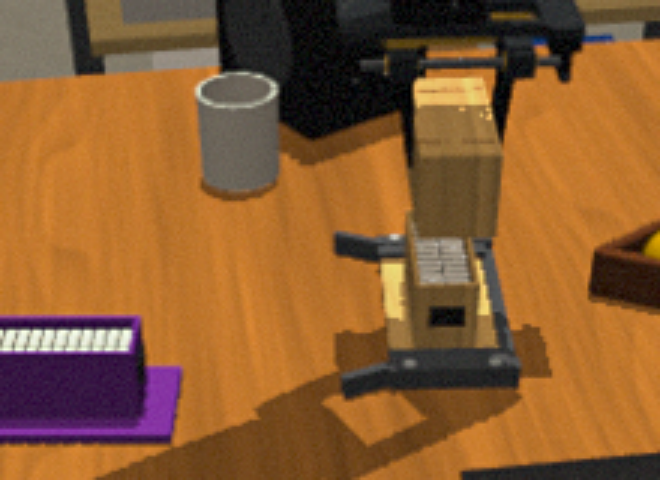

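The lid is clear of the box, and the box is still in the bracket. Now I carry the lid to the left part of the bar mat.

```bash
python3 -m creep '[[[10,-30,0],-9],[[20,-65,0],-18],[[30,-100,0],-27],[[40,-135,0],-36],[[45,-170,0],-45]]'; python3 -m creep '[[[3,-30,0],-9],[[6,-60,0],-18],[[9,-85,0],-27],[[12,-109,0],-36],[[12,-109,0],-39.4]]'; python3 -m creep '[[[0,0,0],0],[[0,0,-30],0],[[0,0,-60],0],[[0,0,-80],0],[[0,0,-90],0]]'
```

```text
clock: 12.4
position: [0.6426, 0.1687, 0.1491]
tcp_rot: [[0.777, 0.629, 0.001], [0.629, -0.777, -0.0], [0.001, 0.001, -1.0]]
force: [0.5, -0.2, -1.1]
opening: 0.062
finger_force: 30.0
clock: 13.02
position: [0.6544, 0.0591, 0.149]
tcp_rot: [[1.0, -0.006, 0.001], [-0.006, -1.0, -0.0], [0.001, 0.0, -1.0]]
force: [-0.7, -0.0, -1.7]
opening: 0.0619
finger_force: 30.0
clock: 13.65
position: [0.6534, 0.0612, 0.0573]
tcp_rot: [[1.0, -0.001, -0.002], [-0.001, -1.0, -0.0], [-0.002, 0.0, -1.0]]
force: [-0.1, -1.1, -1.0]
opening: 0.0621
finger_force: 30.0
```

```bash
python3 -m creep '[[[0,0,-6],0],[[0,0,-12],0],[[0,0,-16],0],[[0,0,-19],0],[[0,0,-19],0]]'; python3 -m creep '[[[0,0,-1],0],[[0,0,-2],0],[[0,0,-2],0]]'
```

```text
clock: 14.28
position: [0.654, 0.0609, 0.0396]
tcp_rot: [[1.0, -0.002, -0.0], [-0.002, -1.0, 0.0], [-0.0, -0.0, -1.0]]
force: [1.3, -0.3, -1.0]
opening: 0.0618
finger_force: 30.0
clock: 14.65
position: [0.654, 0.061, 0.0376]
tcp_rot: [[1.0, -0.002, -0.0], [-0.002, -1.0, -0.0], [-0.0, 0.0, -1.0]]
force: [1.1, -0.2, -1.7]
opening: 0.0621
finger_force: 30.0
```

```bash
python3 -m creep '[[[0,0,-1],0],[[0,0,-2],0],[[0,0,-2],0]]'; python3 -m creep '[[[0,0,0],0],[[0,0,0],0],[[0,0,0],0],[[0,0,0],0]]' 66;python3 -m creep '[[[0,0,0],0],[[0,0,0],0],[[0,0,0],0]]' 90; python3 -m creep '[[[0,0,15],0],[[0,0,40],0],[[0,0,80],0],[[0,0,120],0],[[0,0,130],0]]'
```

```text
clock: 15.02
position: [0.6542, 0.061, 0.0359]
tcp_rot: [[1.0, -0.002, 0.0], [-0.002, -1.0, 0.0], [0.0, -0.0, -1.0]]
force: [-0.7, -0.9, -0.5]
opening: 0.0617
finger_force: 30.0
clock: 15.52
position: [0.6541, 0.061, 0.0357]
tcp_rot: [[1.0, -0.002, 0.0], [-0.002, -1.0, 0.0], [0.0, -0.0, -1.0]]
force: [0.7, 0.1, 0.8]
opening: 0.0659
finger_force: 0.0
clock: 15.9
position: [0.654, 0.061, 0.0357]
tcp_rot: [[1.0, -0.002, 0.0], [-0.002, -1.0, 0.0], [0.0, -0.0, -1.0]]
force: [0.5, 0.4, 0.0]
opening: 0.0881
finger_force: 0.0
clock: 16.52
position: [0.6563, 0.061, 0.1709]
tcp_rot: [[1.0, -0.002, 0.008], [-0.002, -1.0, 0.0], [0.008, -0.0, -1.0]]
force: [1.3, 0.0, -0.1]
opening: 0.0901
finger_force: 0.0
```

```bash
python3 -m creep '[[[-10,30,0],9],[[-20,65,0],18],[[-30,100,0],27],[[-40,135,0],36],[[-45,170,0],45]]'; python3 -m creep '[[[-5,30,0],9],[[-10,60,0],18],[[-13,85,0],27],[[-13,109,0],36],[[-13,109,0],39.4]]'; python3 -m creep '[[[0,0,0],0],[[0,0,0],0]]' 90; python3 -c "
from h import *
im=snap('side','s5.png')"
```

```text
clock: 17.15
position: [0.6078, 0.2319, 0.1645]
tcp_rot: [[0.705, 0.71, -0.002], [0.71, -0.705, -0.001], [-0.002, -0.001, -1.0]]
force: [0.4, 0.3, 0.2]
opening: 0.0899
finger_force: 0.0
clock: 17.77
position: [0.5951, 0.3413, 0.1643]
tcp_rot: [[0.095, 0.996, -0.002], [0.996, -0.095, -0.001], [-0.001, -0.002, -1.0]]
force: [0.4, -1.3, 0.2]
opening: 0.0898
finger_force: 0.0
clock: 18.02
position: [0.5958, 0.3396, 0.165]
tcp_rot: [[0.1, 0.995, -0.001], [0.995, -0.1, -0.0], [-0.001, -0.001, -1.0]]
force: [0.1, 0.3, -0.9]
opening: 0.0897
finger_force: 0.0
```

View pics/s5.png

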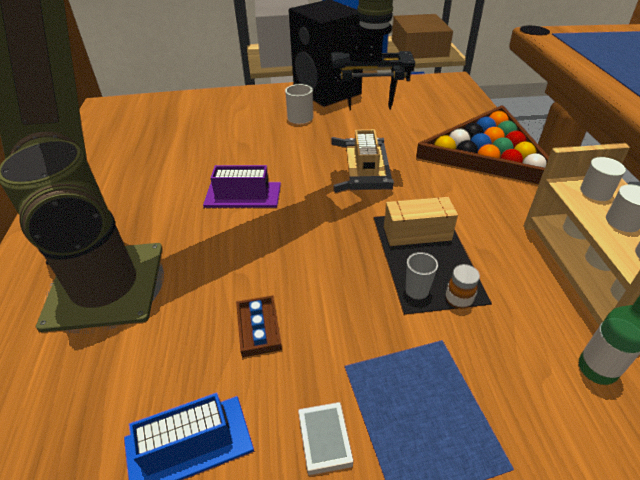

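The lid stands upright on the bar mat at (421,222), clear of the tumbler and jar, and the open box sits home at (366,155). Next I grip the tray and draw it out.

```bash
python3 -m creep '[[[0,0,-40],0],[[0,0,-80],0],[[0,0,-110],0],[[0,0,-128],0],[[0,0,-134],0]]'; python3 -m creep '[[[0,0,0],0],[[0,0,0],0],[[0,0,0],0],[[0,0,0],0],[[0,0,0],0]]' 45; python3 -m creep '[[[-8,0.8,0],0],[[-18,1.8,0],0],[[-30,3,0],0],[[-42,4.1,0],0],[[-54,5.3,0],0]]'; python3 -m creep '[[[-12,1.2,0],0],[[-26,2.6,0],0],[[-45,4.4,0],0],[[-65,6.4,0],0],[[-85,8.3,0],0]]'
```

```text
clock: 18.7
position: [0.5957, 0.3395, 0.0306]
tcp_rot: [[0.1, 0.995, -0.001], [0.995, -0.1, -0.001], [-0.001, -0.001, -1.0]]
force: [-0.7, -0.4, -0.2]
opening: 0.0902
finger_force: 0.0
clock: 19.32
position: [0.5943, 0.3403, 0.0323]
tcp_rot: [[0.1, 0.995, -0.004], [0.995, -0.1, 0.0], [-0.0, -0.004, -1.0]]
force: [-7.2, -0.0, 5.6]
opening: 0.0518
finger_force: 30.0
clock: 19.95
position: [0.5419, 0.3456, 0.0325]
tcp_rot: [[0.099, 0.995, 0.002], [0.995, -0.099, 0.001], [0.001, 0.002, -1.0]]
force: [4.5, 0.1, 3.6]
opening: 0.0519
finger_force: 30.0
clock: 20.58
position: [0.4567, 0.3539, 0.0323]
tcp_rot: [[0.099, 0.995, 0.002], [0.995, -0.099, 0.001], [0.001, 0.002, -1.0]]
force: [4.5, -0.6, 6.5]
opening: 0.0516
finger_force: 30.0
```

```bash
python3 -m creep '[[[-5,0,10],0],[[-10,0,25],0],[[-10,0,40],0],[[-10,0,55],0],[[-10,0,60],0]]'; python3 -m creep '[[[0,-25,0],0],[[0,-65,0],0],[[0,-110,0],0],[[0,-155,0],0],[[0,-200,0],0]]'; python3 -m creep '[[[0,-45,0],0],[[0,-90,0],0],[[0,-135,0],0],[[0,-180,0],0],[[0,-225,0],0]]'; python3 -m creep '[[[0,-45,0],3],[[0,-90,0],6],[[10,-135,0],9],[[35,-170,0],12],[[60,-200,0],14.4]]'
```

```text
clock: 21.2
position: [0.4482, 0.3541, 0.0937]
tcp_rot: [[0.1, 0.995, 0.002], [0.995, -0.1, 0.002], [0.002, 0.002, -1.0]]
force: [0.3, 0.8, -4.1]
opening: 0.0519
finger_force: 30.0
clock: 21.82
position: [0.4469, 0.1521, 0.0918]
tcp_rot: [[0.099, 0.995, 0.0], [0.995, -0.099, -0.0], [-0.0, 0.0, -1.0]]
force: [0.6, -0.9, -3.1]
opening: 0.052
finger_force: 30.0
clock: 22.45
position: [0.4469, -0.0731, 0.0919]
tcp_rot: [[0.1, 0.995, 0.0], [0.995, -0.1, -0.0], [0.0, 0.0, -1.0]]
force: [0.6, -0.7, -3.7]
opening: 0.0515
finger_force: 30.0
clock: 23.08
position: [0.5074, -0.2732, 0.0916]
tcp_rot: [[-0.151, 0.989, -0.0], [0.989, 0.151, 0.0], [0.0, -0.0, -1.0]]
force: [0.1, 0.7, -3.5]
opening: 0.0516
finger_force: 30.0
```

```bash
python3 -m creep '[[[15,-25,0],0],[[32,-50,0],0],[[45,-68,0],0],[[45,-68,0],0]]'; python3 -m creep '[[[0,0,-15],0],[[0,0,-30],0],[[0,0,-42],0],[[0,0,-50],0],[[0,0,-53],0]]'; python3 -m creep '[[[0,0,-1],0],[[0,0,-2],0],[[0,0,-3],0],[[0,0,-3],0]]'
```

```text
clock: 23.58
position: [0.5524, -0.3406, 0.0915]
tcp_rot: [[-0.15, 0.989, -0.0], [0.989, 0.15, 0.0], [0.0, -0.0, -1.0]]
force: [0.1, 0.1, -3.2]
opening: 0.0518
finger_force: 30.0
clock: 24.2
position: [0.5517, -0.339, 0.0378]
tcp_rot: [[-0.151, 0.988, -0.001], [0.988, 0.151, 0.001], [0.001, -0.001, -1.0]]
force: [0.1, -0.2, -3.6]
opening: 0.0519
finger_force: 30.0
clock: 24.7
position: [0.5521, -0.3395, 0.0358]
tcp_rot: [[-0.151, 0.988, 0.0], [0.988, 0.151, -0.0], [-0.0, 0.0, -1.0]]
force: [-0.2, 0.5, -3.7]
opening: 0.0517
finger_force: 30.0
```

```bash
python3 -m creep '[[[0,0,-1],0],[[0,0,-2],0],[[0,0,-2],0]]'; python3 -m creep '[[[0,0,0],0],[[0,0,0],0],[[0,0,0],0]]' 56; python3 -m creep '[[[0,0,0],0],[[0,0,0],0],[[0,0,0],0]]' 80; python3 -m creep '[[[0,0,15],0],[[0,0,40],0],[[0,0,80],0],[[0,0,130],0],[[-30,60,160],0]]'; python3 -m creep '[[[-30,60,0],0],[[-50,120,0],0],[[-50,180,0],0],[[-50,240,0],0],[[-50,240,0],0]]'; python3 -c "
from h import *
a=snap('top','t6.png')[:,:,::-1]; b=snap('side','s6.png')[:,:,::-1]
hs=cv2.cvtColor(a,cv2.COLOR_BGR2HSV);H,S,V=cv2.split(hs)
m=((H>=17)&(H<35)&(S>70)&(V>90)).astype(np.uint8);z=np.zeros_like(m);z[145:245,385:505]=m[145:245,385:505]
c=max(cv2.findContours(z,0,1)[0],key=cv2.contourArea)
print(cv2.minAreaRect((plane('top',c.reshape(-1,2),.013)[:,:2]*1000).astype(np.float32)))
o=np.zeros((600,800,3),np.uint8);o[:300,:800]=cv2.resize(a[110:260,250:510],(800,300)) if 0 else 0
t=cv2.resize(a[110:260,250:510],(520,300));o[:300,:520]=t;o[300:600,:520]=cv2.resize(b[190:480,280:540],(520,300))
cv2.imwrite('pics/f6.png',o[:,:520])"
```

```text
clock: 25.08
position: [0.5523, -0.3396, 0.0352]
tcp_rot: [[-0.151, 0.988, -0.0], [0.988, 0.151, -0.0], [-0.0, -0.0, -1.0]]
force: [-2.6, 3.2, 5.8]
opening: 0.052
finger_force: 30.0
clock: 25.45
position: [0.5522, -0.3396, 0.0336]
tcp_rot: [[-0.151, 0.988, 0.0], [0.988, 0.151, -0.0], [-0.0, 0.0, -1.0]]
force: [0.1, 1.2, -0.1]
opening: 0.0559
finger_force: 0.0
clock: 25.82
position: [0.5521, -0.3395, 0.0336]
tcp_rot: [[-0.151, 0.988, 0.0], [0.988, 0.151, -0.0], [-0.0, 0.0, -1.0]]
force: [-0.1, 0.1, 0.4]
opening: 0.0785
finger_force: 0.0
clock: 26.45
position: [0.5286, -0.2908, 0.1946]
tcp_rot: [[-0.149, 0.989, 0.006], [0.989, 0.149, -0.004], [-0.005, 0.006, -1.0]]
force: [0.5, -0.1, 0.2]
opening: 0.0801
finger_force: 0.0
clock: 27.08
position: [0.4765, -0.045, 0.1906]
tcp_rot: [[-0.158, 0.988, 0.002], [0.988, 0.158, 0.0], [-0.0, 0.002, -1.0]]
force: [-0.2, -0.1, -0.7]
opening: 0.0798
finger_force: 0.0
((551.1121826171875, -338.7026062011719), (93.38591003417969, 176.9361572265625), 8.651506423950195)
```

View pics/f6.png

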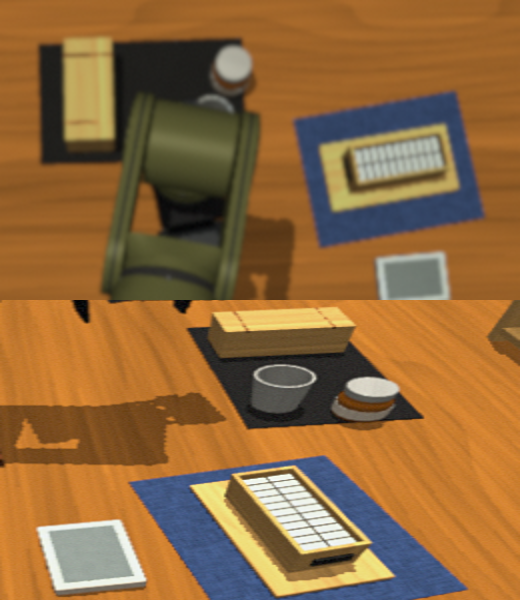

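The box lies centred and square on the felt: (551,-339) mm at 8.65° against the mat's 8.8°. The lid stands on the bar mat, nothing else has moved, and the gripper is clear.

```bash
python3 -c "
from bench import job
print(job.sign_off())"
```

```text
the job is handed in; nothing more can be done
None
```

I handed the job in at about 27 s: the last pictures show the lid rim down on the bar mat and the open box centred and square on the felt (within about 2 mm and 0.2°), with the tumbler, jar and cards undisturbed; the judge returned no verdict.

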